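Hold a charger square in the bonding jig

TASK

Swing the jig's hinged fence shut until its sprung catch snaps behind the pin. Then seat the black charger brick flat on the jig plate in the corner, one long side against the fixed fence and one end against the clipped hinged fence, and finish while still holding it there with a light, steady push (about 6 to 12 N) against both fences at once. Leave the jar and the solder reel where they stand.

Things in the scene. Friction and masses are not known exactly. Their poses are not given: they have to be found in the camera images.
- jig: Bonding jig, fixed in place on rubber feet: an aluminium plate 142 x 165 x 10 mm, its top 17.5 mm above the worktop. Origin at worktop height under the plate; z up, x towards the fixed fence, y away from the hinged fence. It may stand partly on the blue mat.
- jig_corner (a point): The inner corner of the jig, on the plate's top, where the inner faces of the fixed fence and of the shut hinged fence meet; 50 mm along +x and 45 mm along -y from the jig's origin. Axes as the jig's: a part in the corner lies on its -x and +y sides, here with its long side along y. Both fences stand 14 mm above the plate and are 14 mm thick.
- fixed_fence (a point): Middle of the inner face of the fixed fence (an aluminium bar 14 x 112 x 14 mm along the jig's y); the face looks to the jig's -x. The rules call this bar jig_c1.
- hinged_fence (a point): Middle of the inner face of the hinged fence's rail (an aluminium bar 82 x 14 x 14 mm along this point's x); the face looks to this point's +y. When shut, its axes are the jig's. The rules call this bar swing_c4.
- swing_hinge (a point): On the upright hinge axis of the hinged fence, at the outer end of the fixed fence, 27.5 mm above the worktop.
- swing_knob (a point): Centre of the hinged fence's knob: an upright black post of 14 mm diameter, 85 mm from the hinge axis; its free part rises from 31.5 to 66 mm above the worktop, this point is at 51.5 mm. Pinch it or push it sideways.
- swing (a joint): Angle of the hinged fence, rad: 0 shut (a stop), growing as it swings outwards to the jig's -y (anticlockwise from above), up to 1.2. It stays where it is left (light friction). The last 0.25 rad before shut push the catch aside and take about 3 to 8 N sideways at the knob; go on against the stop at 0 so that the catch springs back. Once clipped it has up to 0.02 rad of play.
- catch (a joint): Angle of the small sprung steel catch at the free end of the hinged fence, rad: 0 at rest, grows to about 0.1 as the fence's pin pushes it aside, back to 0 when it has snapped behind the pin. It needs no handling.
- charger_center (a point): Centre of the loose notebook charger brick: a plain black block 118 mm long (its y), 50 mm wide (its x), 30 mm tall, 0.2 to 0.4 kg; the point is 15 mm above its underside. Friction about 0.5 to 0.7, which eats part of a sideways push. Either end and long side may go to the fences. In the jig it stands 16 mm above the fences: grip it across its width, fingertips passing over the fixed fence.
- flux_jar: Bystander: small jar with a black lid, 39 x 39 x 31 mm; origin under its centre.
- reel: Bystander: reel of solder wire, 52 x 52 x 29 mm; origin under its centre.

How it is judged:
On the way:
1. the hinged fence is shut and its catch has snapped behind the pin (value of joint swing below 0.03 rad and value of joint catch below 0.04 rad), for 0.2 s.
At the end, for the whole second after the job is handed in: Hinged fence shut (0.03 rad) and clipped (catch within 0.04 rad of rest); charger flat on the plate (4 mm, 2.5 degrees), long side along the fixed fence (2 degrees), centre within 4 mm of its corner seat, pushing on each fence with 0.5 to 25 N; the fingers still press on it (all of step 1 and contact force between charger and jig_c1 between 0.5 and 25 N and contact force between charger and swing_c4 between 0.5 and 25 N and contact force between charger and the fingers above 1 N and angle between the y axis of charger_center and the y axis of jig_corner, either way round below 0.035 rad and angle between charger_center's own z axis and vertical below 0.045 rad and z of charger_center in the frame of jig_corner below 0.019 m and x of charger_center in the frame of jig_corner above -0.029 m and y of charger_center in the frame of jig_corner below 0.063 m); the arm keeps its last pose, push and grip.
It fails at once if the jar is moved more than 20 mm (distance of flux_jar from where it was at the start of the episode above 0.02 m).
It fails at once if the solder reel is moved more than 20 mm (distance of reel from where it was at the start of the episode above 0.02 m).
It also fails if it takes over 72 s, if anything falls off the work surface, if the arm or the gripper's body presses on something with over 40 N, if the wrist force passes 120 N, or if a joint passes its speed limit or range.

ROBOT

A 7-joint arm with a two-finger parallel gripper is mounted at the origin on the work surface; the furniture and walls round the work are solid. World frame = base frame: x ahead of the robot, y to its left, z up, the work surface at z = 0. Lengths are in m, angles in rad, forces in N, time in s.
With the tool pointing down it reaches from about 0.425 to 0.925 m from the base axis. Payload 6.8 kg.
Tool frame: the origin (TCP) lies at the very end of the fingers, on their centre line; the grasp point (between the pads) lies 19 mm behind it; z points along the fingers, y is the line along which they close (so a half turn about z gives the same grasp; the last joint's range is limited). The gripper opens to 85 mm and grips with 20 to 120 N. Pads are 22 mm wide; open, the fingers measure 114 mm over their backs; the gripper's body (76 mm by 85 mm) begins 54 mm behind the grasp point. The pads swing forward as they close: fully open they stand 13 mm farther back than shut.
Start: joints at [-1.286, 0.477, 0.022, 1.555, -0.011, 1.109, -0.083], TCP at [0.258, 0.624, 0.231] pointing down, gripper open.
Joint ranges: [-2.96, 2.96], [-0.34, 2.1], [-1.41, 1.46], [0.24, 2.44], [-1.37, 4.51], [0.17, 1.92], [-2.96, 2.96]. Speed limits (rad/s): [2.39, 2.39, 3.14, 3.14, 3.14, 3.14, 3.14].

INTERFACE

Orientations are given as a rotation vector (axis times angle).
In Python, from bench import get_obs, viewer, r gives the robot as it stands. The module is installed in compiled form; this text tells all that it offers.
- The arm moves only by the tool play_rows, never from a script. Its argument "commands" is a list that holds one entry, the list of rows, each a list of 5 numbers: the gripper's target within -1 to 1 (shut at 1, half-way at 0, fully open at -1), then the shift along the tool's x, y, z scaled (see below), then the turn about the tool's z scaled (see below). A call has 1 to 12 rows; each row is the pose to reach, as a shift and turn from the pose commanded when the call began, along the tool's axes at that moment; what a row does not reach only later rows make up. The controller multiplies each number of a shift by 0.2 m and each number of a turn by pi/2 rad. A row lasts 1/12 s, in which the tool goes at most 41.7 mm and 7.16 degrees, less where a joint would pass 70% of its speed; a pose out of reach is approached as far as the arm can. A call with a number of a shift or a turn outside -1 to 1 is refused whole. A call with a gripper value outside its range is refused whole. The fingers move at their own pace and stop on an object; "grip_force" is the grip in N (left out, the last holds). Time passes only in rows, so rows that repeat a pose let the fingers close. It gives the time, the measured TCP pose, the force, the opening and the grip force at its end, in the units of the state.
- get_obs(): the state, without advancing time (a new reading comes with each control period).
- viewer.grab_frame(name): name is "scene" or "top"; returns a dict with "pixels" (480x640x3 uint8, red, green, blue), "fovy" (degrees; the focal length in pixels is half the picture's height over the tangent of half this angle, whatever the lens; pixels are square), "cx", "cy" (the principal point, pixels), "world_to_cam" (4x4, takes a point from world to camera coordinates). Camera axes: x right, y up, looking along -z (the intrinsics and any distortion apply to the point x, -y, -z); pixel columns grow to the right and rows downward; lengths in m; the calibration is good to about 2 mm. A picture is of the moment at which its call begins. There is no depth.
- r.hand_in(): hands the job in; it is judged then, once.
Trained networks look in a picture, given as the dict that the camera call returned (one of the last four; its "shot" number tells which), for a name from the list of things; names that differ only in an ending like _2 or _b are one class to them, and where a whole thing is asked for, a point or a joint stands for the part that bears it (a point fixed in the world has none). Each returns a list of dicts, best first, with "score" (0 to 1); they miss things now and then, are a little off and sometimes report something else, mostly with a low value. They report only what shows in the picture. A call takes as long as a camera call.
- viewer.trace(picture, thing): "pixels" (480x640 bool, what is visible of it) and "rect" ([left, top, right, bottom] in pixels, round what is visible of it).
The state is a dict: "clock": time; "joints": joint angles; "qvel": joint speeds; "tau": joint torques, N m; "tcp_pos": TCP position; "orientation": TCP orientation; "contact_force": force on the tool from outside, world axes, zero at the start; "moment": the same for the moment, N m; "grip_width": finger opening in m; "gripper_force": force on a finger pad.
Only numpy, scipy, OpenCV 4.12 (cv2) and the standard library are available. Lean on these libraries where they do the work, as an engineer would, in place of code of your own. Each camera call takes 0.05 s, during which the arm holds its last target. There are 200 camera calls.

## Working session

There is one attempt and no reset: what is moved stays moved. The work goes in short steps, Python scripts to look and compute and a tool call to move; the robot and the scene stay as the last step left them, time stands still between calls to the robot, and variables do not carry over. Pictures are saved under pics/ and viewed, at most 10 in all, crops included, and the job is handed in when it is done.

Besides the shell and the picture viewer there is one more tool, called after "Request:" by a JSON object that holds its "api" and its "payload". play_rows: Moves the arm, as the interface text tells. Shifts and turns lie within -1 to 1; 1 stands for 0.2 m of shift or pi/2 rad of turn. Its arguments: {"type":"object","properties":{"commands":{"type":"array","items":{"type":"array","items":{"type":"array","items":{"type":"number","minimum":-1,"maximum":1}}}},"grip_force":{"type":"number"}},"required":["commands"]}

```bash
mkdir -p pics; cat > h.py <<'E'
import numpy as np,cv2
from bench import get_obs,viewer,r
from scipy.spatial.transform import Rotation as R
def K(p):
    f=240/np.tan(np.radians(p["fovy"])/2); return f
def ray(p,u,v):
    f=K(p);M=np.array(p["world_to_cam"]);d=np.array([(u-p["cx"])/f,-(v-p["cy"])/f,-1])
    o=-M[:3,:3].T@M[:3,3]; return o,M[:3,:3].T@d
def atz(p,u,v,z):
    o,d=ray(p,u,v); return o+d*(z-o[2])/d[2]
def proj(p,P):
    c=np.array(p["world_to_cam"])@np.r_[P,1];f=K(p)
    return p["cx"]-f*c[0]/c[2],p["cy"]+f*c[1]/c[2]
E
python3 - <<'E'
from h import *
o=get_obs();print({k:np.round(v,3) for k,v in o.items()})
print(R.from_rotvec(o["orientation"]).as_matrix().round(3))
for n in("top","scene"):
    p=viewer.grab_frame(n);cv2.imwrite(f"pics/{n}0.png",p["pixels"][...,::-1])
    print(n,[k for k in p],p["fovy"],p["cx"],p["cy"],np.round(p["world_to_cam"],3).tolist())
    for t in("jig","charger_center","swing_knob","hinged_fence","fixed_fence","flux_jar","reel"):
        L=viewer.trace(p,t)
        for q in L[:2]:
            m=q["pixels"].astype(np.uint8);rc=cv2.minAreaRect(cv2.findNonZero(m)) if m.any() else None
            print(t,round(q["score"],2),q["rect"],m.sum(),np.round(cv2.boxPoints(rc),1).tolist())
E
```

```text
{'clock': np.float64(0.0), 'joints': array([-1.286,  0.478,  0.022,  1.556, -0.012,  1.109, -0.083]), 'qvel': array([-0.   ,  0.   ,  0.   ,  0.   ,  0.001,  0.001, -0.001]), 'tau': array([ 1.0000e-03, -5.9646e+01,  1.6080e+00, -2.8119e+01,  1.2000e-02,
        9.0000e-03,  0.0000e+00]), 'tcp_pos': array([0.258, 0.623, 0.23 ]), 'orientation': array([-6.130e-01, -3.081e+00,  3.000e-03]), 'contact_force': array([-0.485, -0.594,  0.823]), 'moment': array([-0.027, -0.071,  0.005]), 'gripper_force': np.float64(0.0), 'grip_width': np.float64(0.085)}
[[-0.924  0.383 -0.001]
 [ 0.383  0.924 -0.002]
 [-0.    -0.002 -1.   ]]
top ['pixels', 'fovy', 'cx', 'cy', 'world_to_cam', 'shot'] 47.71549674758813 324.43500049687725 242.75202276048404 [[0.006, -1.0, -0.02, 0.241], [0.99, 0.003, 0.14, -0.546], [-0.14, -0.021, 0.99, -0.904], [0.0, 0.0, 0.0, 1.0]]
jig 0.63 [293.8, 227.4, 378.6, 324.7] 7615 [[293.20001220703125, 325.20001220703125], [298.70001220703125, 225.8000030517578], [381.29998779296875, 230.39999389648438], [375.70001220703125, 329.79998779296875]]
charger_center 0.76 [198.4, 231.2, 236.
[... 2351 characters left out ...]
75], [347.79998779296875, 362.6000061035156], [338.3999938964844, 398.5]]
hinged_fence 0.69 [342.6, 229.2, 376.9, 291.6] 715 [[342.0, 233.39999389648438], [357.6000061035156, 226.6999969482422], [382.70001220703125, 285.3999938964844], [367.20001220703125, 292.1000061035156]]
fixed_fence 0.74 [268.2, 228.4, 372.9, 305.6] 6180 [[269.6000061035156, 296.70001220703125], [274.1000061035156, 225.89999389648438], [375.6000061035156, 232.39999389648438], [371.0, 303.20001220703125]]
flux_jar 0.85 [222.8, 313.0, 246.7, 341.9] 582 [[224.0, 311.0], [248.0, 311.0], [248.0, 339.0], [224.0, 339.0]]
reel 0.61 [336.4, 190.0, 362.3, 204.2] 283 [[339.0, 189.0], [362.0, 189.0], [362.0, 203.0], [339.0, 203.0]]
```

View pics/top0.png

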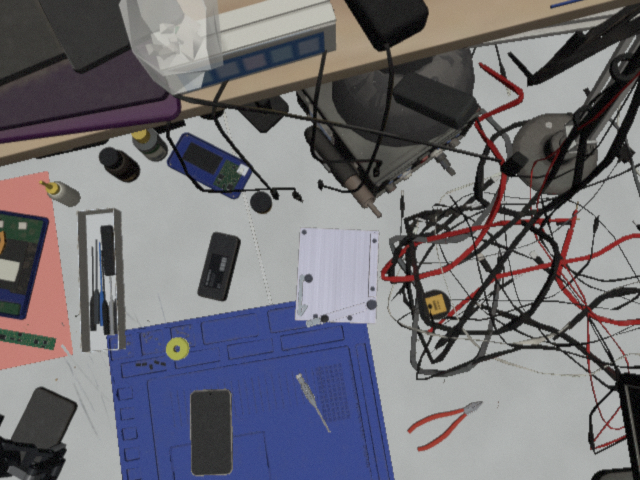

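View pics/scene0.png

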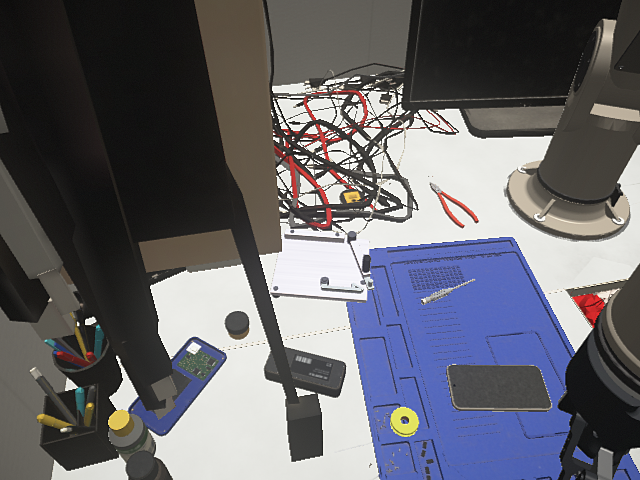

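```bash
python3 - <<'E'
from h import *
a=cv2.imread("pics/top0.png")[210:340,190:400];b=cv2.imread("pics/scene0.png")[220:310,260:385]
a=cv2.resize(a,None,fx=3.7,fy=3.7,interpolation=3)[:,:790]
cv2.imwrite("pics/a.png",a);cv2.imwrite("pics/b.png",cv2.resize(b,None,fx=6,fy=6,interpolation=3))
E
```

```text
(no output)
```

View pics/a.png

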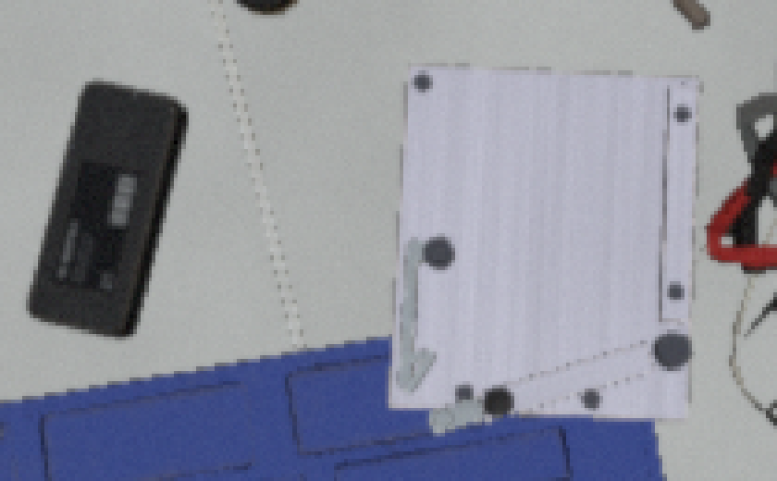

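View pics/b.png

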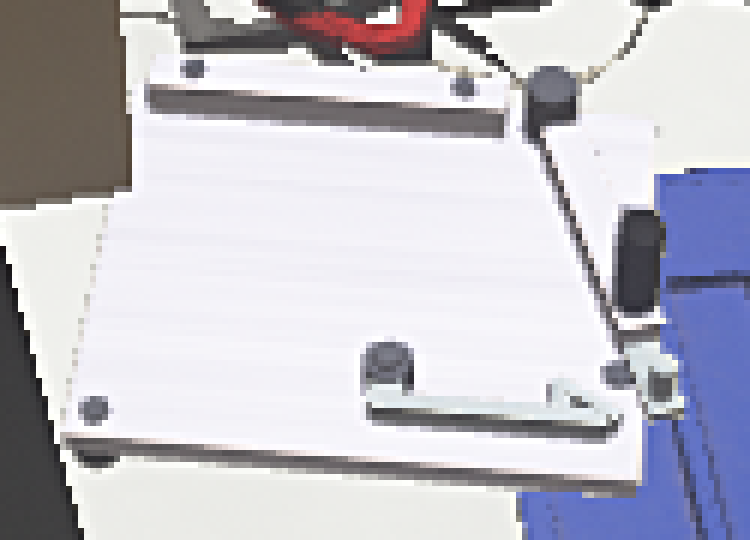

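```bash
cat >> h.py <<'E'
def load(n):
    import pickle; return pickle.load(open(n,"rb"))
def shot(n,f):
    import pickle; p=viewer.grab_frame(n); pickle.dump(p,open(f,"wb")); cv2.imwrite(f"pics/{f}.png",p["pixels"][...,::-1]); return p
E
python3 - <<'E'
from h import *
p=shot("top","t1");s=shot("scene","s1")
A=lambda x,y,z:atz(p,190+(x-1.35)/3.7,210+(y-1.35)/3.7,z)
B=lambda x,y,z:atz(s,260+x/6-.5,220+y/6-.5,z)
def pr(n,*v): print(n,[np.round(q[:2],4).tolist() for q in v])
pl=[A(x,y,.0175) for x,y in((409,65),(700,77),(688,417),(388,408))]
pr("plate top",*pl)
print([round(float(np.linalg.norm(pl[i]-pl[i-1])),4) for i in range(4)],np.mean(pl,0))
plB=[B(x,y,.0175) for x,y in((62,437),(640,485),(657,130))]
pr("plate scene",*plB)
pr("fence a inner bottom edge",A(667,88,.0175),A(659,320,.0175))
pr("fence scene inner top edge",B(147,87,.0315),B(503,112,.0315)); pr("bottom",B(150,108,.0175),B(500,135,.0175))
pr("knob",A(497,402,.066),B(640,218,.066)); pr("hinge",A(672,350,.04),B(552,78,.04))
c=[A(x,y,.030) for x,y in((88,82),(188,100),(130,337),(28,315))];pr("charger",*c);print([round(float(np.linalg.norm(c[i]-c[i-1])),4) for i in range(4)],np.mean(c,0))
q=viewer.trace(s,"charger_center")[0]
for z in(.015,.03):
  for nm,P in(("scene",s),("top",p)):
    m=viewer.trace(P,"charger_center")[0]["pixels"];v,u=np.nonzero(m);print(nm,z,atz(P,u.mean(),v.mean(),z))
for t in("flux_jar","reel"):
  for P in(p,s):
    b=viewer.trace(P,t)[0]["rect"];print(t,atz(P,(b[0]+b[2])/2,(b[1]+b[3])/2,.015).round(3))
print("yellow",atz(p,177,348,.015),atz(s,404,421,.015))
M=np.array(s["world_to_cam"]);print("scam",-M[:3,:3].T@M[:3,3])
E
```

```text
plate top [[0.5759, 0.2873], [0.5704, 0.1465], [0.4078, 0.1535], [0.4113, 0.2953]]
[0.1649, 0.1409, 0.1627, 0.1418] [0.49135422 0.22065299 0.0175    ]
plate scene [[0.5755, 0.2904], [0.4121, 0.2977], [0.4057, 0.1613]]
fence a inner bottom edge [[0.5649, 0.1625], [0.4534, 0.1669]]
fence scene inner top edge [[0.5636, 0.1649], [0.4537, 0.1695]]
bottom [[0.5639, 0.1606], [0.4542, 0.1661]]
knob [[0.4142, 0.2427], [0.4149, 0.2411]]
hinge [[0.4386, 0.1623], [0.4392, 0.1625]]
charger [[0.5652, 0.4404], [0.5566, 0.3921], [0.4437, 0.4164], [0.4538, 0.465]]
[0.1141, 0.0491, 0.1155, 0.0497] [0.50482674 0.42849333 0.03      ]
scene 0.015 [0.49543365 0.43443411 0.015     ]
top 0.015 [0.50629216 0.43140858 0.015     ]
scene 0.03 [0.4947062  0.44250245 0.03      ]
top 0.03 [0.50482003 0.42816789 0.03      ]
flux_jar [0.619 0.359 0.015]
flux_jar [0.62  0.359 0.015]
reel [0.44  0.047 0.015]
reel [0.439 0.039 0.015]
yellow [0.36142458 0.50083581 0.015     ] [0.36093717 0.50095589 0.015     ]
scam [0.46243097 0.80047318 0.69551015]
```

Request:
{"api": "play_rows", "payload": {"commands": [[[1, -0.3, -0.3, 0, -0.07], [1, -0.6, -0.6, 0, -0.15], [1, -0.9, -0.9, 0, -0.222], [1, -1, -1, 0, -0.222], [1, -1, -1, 0, -0.222], [1, -1, -1, 0, -0.222], [1, -1, -1, 0, -0.222], [1, -1, -1, 0, -0.222], [1, -1, -1, 0, -0.222], [1, -1, -1, 0, -0.222]]], "grip_force": 40}}

```text
clock: 2.18
tcp_pos: [0.3664, 0.3631, 0.2316]
orientation: [0.069, 3.141, 0.002]
contact_force: [-0.4, -0.3, -0.9]
grip_width: -0.0001
gripper_force: 0.0
```

Request:
{"api": "play_rows", "payload": {"commands": [[[1, -0.11, -0.3, 0.1, 0], [1, -0.11, -0.586, 0.2, 0], [1, -0.11, -0.586, 0.4, 0], [1, -0.11, -0.586, 0.6, 0], [1, -0.11, -0.586, 0.8, 0], [1, -0.11, -0.586, 0.95, 0], [1, -0.11, -0.586, 0.95, 0], [1, -0.11, -0.586, 0.95, 0], [1, -0.11, -0.586, 0.95, 0]]]}}

```text
clock: 2.93
tcp_pos: [0.3837, 0.2458, 0.0421]
orientation: [0.067, 3.141, 0.001]
contact_force: [0.5, 0.5, -0.6]
grip_width: 0.0002
gripper_force: 0.0
```

```bash
python3 - <<'E'
from h import *
p=shot("top","t2");a=p["pixels"][230:350,270:400,::-1];b=shot("scene","s2")["pixels"][215:315,260:390,::-1]
cv2.imwrite("pics/c.png",np.hstack([cv2.resize(a,(390,360),interpolation=3),cv2.resize(b,(400,360),interpolation=3)]))
E
```

```text
(no output)
```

View pics/c.png

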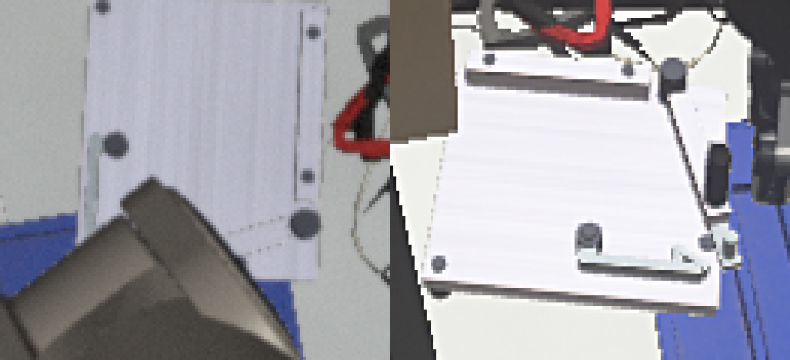

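The scene view shows the shut fingertips just beside the knob (crop about 770,160), clear of the jig. Next is the push.

Request:
{"api": "play_rows", "payload": {"commands": [[[1, -0.04, 0, 0, 0], [1, -0.07, 0, 0, 0], [1, -0.09, 0, 0, 0], [1, -0.11, 0, 0, 0], [1, -0.13, 0, 0, 0], [1, -0.145, 0, 0, 0], [1, -0.16, 0, 0, 0], [1, -0.16, 0, 0, 0], [1, -0.16, 0, 0, 0]]]}}

```text
clock: 3.78
tcp_pos: [0.4145, 0.2432, 0.0412]
orientation: [-0.068, -3.139, 0.0]
contact_force: [-4.2, 3.1, 2.3]
grip_width: -0.0001
gripper_force: 2.2
```

Request:
{"api": "play_rows", "payload": {"commands": [[[1, -0.01, 0, 0, 0], [1, -0.02, 0, 0, 0], [1, -0.03, 0, 0, 0], [1, -0.04, 0, 0, 0], [1, -0.05, 0, 0, 0], [1, -0.05, 0, 0, 0], [1, -0.05, 0, 0, 0]]]}}

```text
clock: 4.37
tcp_pos: [0.4241, 0.2422, 0.0411]
orientation: [-0.069, -3.138, 0.001]
contact_force: [-5.9, 1.5, 4.4]
grip_width: 0.0
gripper_force: 3.0
```

Request:
{"api": "play_rows", "payload": {"commands": [[[1, -0.008, 0, 0, 0], [1, -0.016, 0, 0, 0], [1, -0.024, 0, 0, 0], [1, -0.032, 0, 0, 0], [1, -0.032, 0, 0, 0]]]}}

```text
clock: 4.78
tcp_pos: [0.4245, 0.2423, 0.0405]
orientation: [-0.063, -3.129, 0.005]
contact_force: [-22.2, 4.2, 15.6]
grip_width: -0.0002
gripper_force: 11.2
```

Request:
{"api": "play_rows", "payload": {"commands": [[[1, -0.01, 0, 0, 0], [1, -0.01, 0, 0, 0], [1, 0.05, 0, 0, 0], [1, 0.1, 0, 0, 0], [1, 0.1, 0, -0.2, 0], [1, 0.1, 0.2, -0.4, 0], [-1, 0.1, 0.5, -0.5, 0], [-1, 0.1, 0.7, -0.5, 0], [-1, 0.1, 0.9, -0.5, 0], [-1, 0.1, 1, -0.5, 0], [-1, 0.1, 1, -0.5, 0], [-1, 0.1, 1, -0.5, 0]]]}}

```text
clock: 5.78
tcp_pos: [0.4202, 0.4467, 0.1413]
orientation: [0.063, 3.14, 0.004]
contact_force: [-0.2, -1.0, -0.4]
grip_width: 0.0722
gripper_force: 0.0
```

```bash
python3 - <<'E'
from h import *
p=shot("top","t3");a=p["pixels"][230:350,270:400,::-1];s=shot("scene","s3");b=s["pixels"][215:315,260:390,::-1]
cv2.imwrite("pics/d.png",np.hstack([cv2.resize(a,(390,360),interpolation=3),cv2.resize(b,(400,360),interpolation=3)]))
print(get_obs()["tcp_pos"])
E
```

```text
[0.4211207  0.44152543 0.14071584]
```

View pics/d.png

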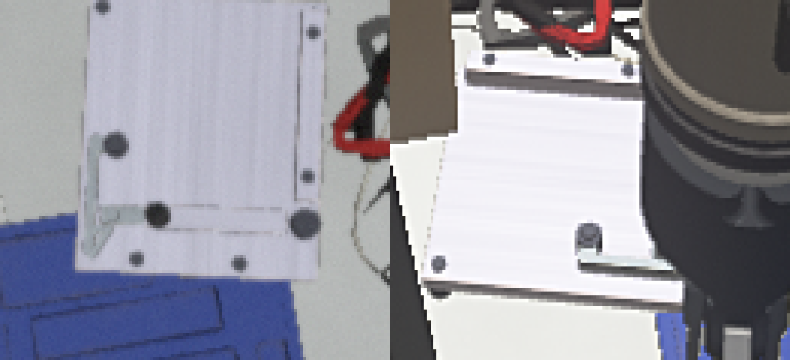

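The top view shows the fence shut, rail square to the fixed fence, its pin tucked behind the catch hook (crop about 110,214). The charger comes next.

Request:
{"api": "play_rows", "payload": {"commands": [[[-1, -0.2, -0.02, 0.05, 0.06], [-1, -0.35, -0.04, 0.1, 0.109], [-1, -0.422, -0.043, 0.1, 0.109], [-1, -0.422, -0.043, 0.1, 0.109], [-1, -0.422, -0.043, 0.1, 0.109], [-1, -0.422, -0.043, 0.1, 0.109], [-1, -0.422, -0.043, 0.1, 0.109]]]}}

```text
clock: 6.47
tcp_pos: [0.5033, 0.4305, 0.1215]
orientation: [-0.336, -3.123, -0.0]
contact_force: [-0.3, -0.3, 0.5]
grip_width: 0.0856
gripper_force: 0.0
```

```bash
python3 - <<'E'
from h import *
o=get_obs();print(o["tcp_pos"],R.from_rotvec(o["orientation"]).as_matrix()[:,:2].round(4).tolist())
p=load("t3");A=lambda x,y,z:atz(p,270+x/3-.33,230+y/3-.33,z).round(4)
print("rail top inner",A(175,206,.0315),A(283,209,.0315),"outer",A(175,230,.0315),A(283,234,.0315))
print("knob",A(157,214,.066),"hinge",A(305,223,.04))
E
```

```text
[0.50327234 0.43048435 0.12151349] [[-0.9771, 0.2126], [0.2126, 0.9771], [0.0008, 0.0001]]
rail top inner [0.4486 0.2366 0.0315] [0.4472 0.1743 0.0315] outer [0.4348 0.2365 0.0315] [0.4329 0.1743 0.0315]
knob [0.4428 0.2461 0.066 ] hinge [0.439  0.1622 0.04  ]
```

Request:
{"api": "play_rows", "payload": {"commands": [[[-1, -0.008, 0, 0.15, 0], [-1, -0.008, 0, 0.3, 0], [-1, -0.008, 0, 0.45, 0], [-1, -0.008, 0, 0.528, 0], [-1, -0.008, 0, 0.528, 0], [-1, -0.008, 0, 0.528, 0], [1, -0.008, 0, 0.528, 0], [1, -0.008, 0, 0.528, 0], [1, -0.008, 0, 0.528, 0], [1, -0.008, 0, 0.528, 0], [1, -0.008, 0, 0.528, 0], [1, -0.008, 0, 0.528, 0]]], "grip_force": 50}}

```text
clock: 7.47
tcp_pos: [0.507, 0.4311, 0.0178]
orientation: [0.337, 3.122, 0.004]
contact_force: [0.2, -0.4, 7.3]
grip_width: 0.0484
gripper_force: 52.9
```

Request:
{"api": "play_rows", "payload": {"commands": [[[1, 0, 0, 0, 0], [1, 0, 0, -0.05, 0], [1, 0, 0, -0.15, 0], [1, 0, 0, -0.3, 0], [1, 0, 0, -0.4, 0], [1, 0, 0, -0.4, 0], [1, 0, 0, -0.4, 0], [1, 0, 0, -0.4, 0]]]}}

```text
clock: 8.13
tcp_pos: [0.5054, 0.4296, 0.0952]
orientation: [-0.337, -3.123, 0.001]
contact_force: [-1.2, 0.0, -2.6]
grip_width: 0.0481
gripper_force: 52.3
```

```bash
python3 - <<'E'
from h import *
o=get_obs();print(o["tcp_pos"],o["contact_force"],o["moment"],o["grip_width"],R.from_rotvec(o["orientation"]).as_matrix()[:,:2].round(4).tolist())
p=shot("top","t4");s=shot("scene","s4")
a=p["pixels"][180:340,170:400,::-1];b=s["pixels"][200:420,200:420,::-1]
cv2.imwrite("pics/e.png",np.hstack([cv2.resize(a,(420,292),interpolation=3),cv2.resize(b,(292,292),interpolation=3)]))
E
```

```text
[0.50541481 0.42963347 0.09522978] [-1.15690319  0.02844556 -2.63281435] [ 0.00194421  0.00904198 -0.08024635] 0.04814756510773915 [[-0.9769, 0.2135], [0.2135, 0.9769], [0.0008, -0.001]]
```

View pics/e.png

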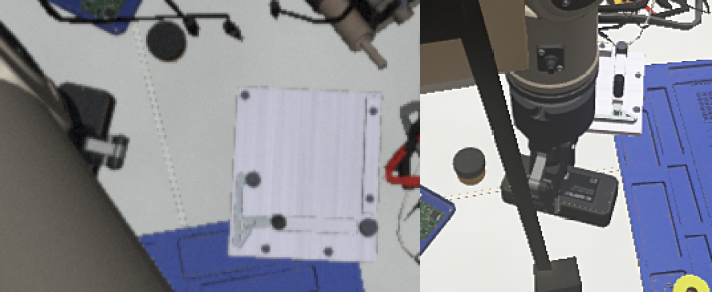

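The charger is held level (opening 48 mm) and the bystanders and fence look unchanged. I'll carry it over the jig.

Request:
{"api": "play_rows", "payload": {"commands": [[[1, -0.02, -0.08, 0, -0.02], [1, -0.06, -0.22, 0, -0.05], [1, -0.1, -0.38, 0, -0.08], [1, -0.14, -0.54, 0, -0.109], [1, -0.18, -0.7, 0, -0.109], [1, -0.22, -0.85, 0, -0.109], [1, -0.25, -0.95, 0, -0.109], [1, -0.26, -1, 0, -0.109], [1, -0.26, -1, 0, -0.109], [1, -0.26, -1, 0, -0.109], [1, -0.26, -1, 0, -0.109]]]}}

```text
clock: 9.15
tcp_pos: [0.5138, 0.2261, 0.0955]
orientation: [-0.065, -3.141, -0.002]
contact_force: [0.5, 0.2, -2.7]
grip_width: 0.0485
gripper_force: 52.3
```

```bash
python3 - <<'E'
from h import *
o=get_obs();print(o["tcp_pos"],o["contact_force"],R.from_rotvec(o["orientation"]).as_matrix()[:,:2].round(4).tolist())
E
```

```text
[0.51381722 0.22605738 0.0954995 ] [ 0.47210679  0.15102221 -2.7101368 ] [[-0.9991, 0.0416], [0.0416, 0.9991], [0.0003, 0.0013]]
```

Request:
{"api": "play_rows", "payload": {"commands": [[[1, -0.01, -0.07, 0, 0], [1, -0.01, -0.14, 0, 0], [1, -0.01, -0.145, 0.05, 0], [1, -0.01, -0.145, 0.12, 0], [1, -0.01, -0.145, 0.19, 0], [1, -0.01, -0.145, 0.25, 0], [1, -0.01, -0.145, 0.275, 0], [1, -0.01, -0.145, 0.275, 0], [1, -0.01, -0.145, 0.275, 0]]]}}

```text
clock: 9.9
tcp_pos: [0.5149, 0.1945, 0.0405]
orientation: [-0.069, -3.14, 0.0]
contact_force: [-0.2, -0.4, -2.3]
grip_width: 0.0489
gripper_force: 52.3
```

```bash
python3 - <<'E'
from h import *
p=shot("top","t5");s=shot("scene","s5")
a=p["pixels"][200:340,260:400,::-1];b=s["pixels"][205:315,240:390,::-1]
cv2.imwrite("pics/f.png",np.hstack([cv2.resize(a,(350,350),interpolation=3),cv2.resize(b,(440,350),interpolation=3)]))
E
```

```text
(no output)
```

View pics/f.png

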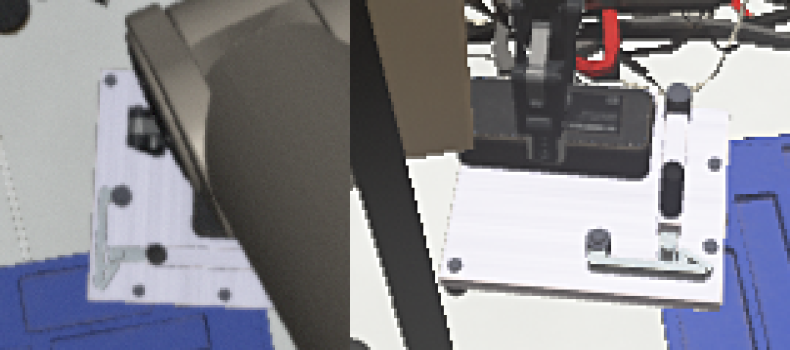

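The charger hovers inside the corner, its end just short of the rail (crop x about 650 against 662). I'll lower it gently.

Request:
{"api": "play_rows", "payload": {"commands": [[[1, 0, 0, 0.006, 0], [1, 0, 0, 0.012, 0], [1, 0, 0, 0.018, 0], [1, 0, 0, 0.024, 0], [1, 0, 0, 0.026, 0], [1, 0, 0, 0.026, 0], [1, 0, 0, 0.026, 0]]]}}

```text
clock: 10.58
tcp_pos: [0.5149, 0.1946, 0.0355]
orientation: [-0.069, -3.141, -0.0]
contact_force: [0.0, 0.4, -2.1]
grip_width: 0.0482
gripper_force: 52.3
```

Request:
{"api": "play_rows", "payload": {"commands": [[[1, 0, 0, 0.004, 0], [1, 0, 0, 0.008, 0], [1, 0, 0, 0.012, 0], [1, 0, 0, 0.012, 0], [1, 0, 0, 0.012, 0]]]}}

```text
clock: 11.0
tcp_pos: [0.515, 0.1946, 0.0352]
orientation: [0.07, 3.141, 0.001]
contact_force: [-5.8, -2.7, 21.0]
grip_width: 0.0487
gripper_force: 54.8
```

Request:
{"api": "play_rows", "payload": {"commands": [[[1, 0, 0, -0.008, 0], [1, 0, -0.005, -0.008, 0], [1, 0, -0.01, -0.008, 0], [1, 0, -0.015, -0.008, 0], [1, 0, -0.02, -0.008, 0], [1, 0, -0.02, -0.008, 0], [1, 0, -0.02, -0.008, 0]]]}}

```text
clock: 11.58
tcp_pos: [0.5155, 0.1919, 0.0352]
orientation: [0.068, 3.139, 0.003]
contact_force: [-1.4, 4.6, 5.8]
grip_width: 0.0486
gripper_force: 53.2
```

Request:
{"api": "play_rows", "payload": {"commands": [[[1, 0.006, -0.005, 0, 0], [1, 0.012, -0.01, 0, 0], [1, 0.018, -0.015, 0, 0], [1, 0.024, -0.015, 0, 0], [1, 0.024, -0.015, 0, 0], [1, 0.024, -0.015, 0, 0]]]}}

```text
clock: 12.08
tcp_pos: [0.512, 0.1895, 0.0353]
orientation: [0.068, 3.136, 0.005]
contact_force: [4.7, 7.3, 0.9]
grip_width: 0.0486
gripper_force: 52.8
```

Request:
{"api": "play_rows", "payload": {"commands": [[[1, 0.006, -0.004, 0, 0], [1, 0.012, -0.008, 0, 0], [1, 0.016, -0.008, 0, 0], [1, 0.016, -0.008, 0, 0], [1, 0.016, -0.008, 0, 0]]]}}

```text
clock: 12.5
tcp_pos: [0.5098, 0.1895, 0.0357]
orientation: [0.068, 3.134, 0.008]
contact_force: [6.0, 9.3, 0.1]
grip_width: 0.0489
gripper_force: 52.7
```

Request:
{"api": "play_rows", "payload": {"commands": [[[1, 0.005, 0, 0, 0], [1, 0.01, 0, 0, 0], [1, 0.015, 0, 0, 0], [1, 0.015, 0, 0, 0], [1, 0.015, 0, 0, 0]]]}}

```text
clock: 12.92
tcp_pos: [0.5075, 0.1896, 0.0358]
orientation: [0.068, 3.133, 0.008]
contact_force: [8.6, 9.4, -1.4]
grip_width: 0.0484
gripper_force: 52.5
```

Request:
{"api": "play_rows", "payload": {"commands": [[[1, 0.005, 0, 0, 0], [1, 0.01, 0, 0, 0], [1, 0.01, 0, 0, 0], [1, 0.01, 0, 0, 0], [1, 0.01, 0, 0, 0]]]}}

```text
clock: 13.33
tcp_pos: [0.5073, 0.1896, 0.0362]
orientation: [0.068, 3.129, 0.009]
contact_force: [11.9, 7.3, -2.5]
grip_width: 0.0483
gripper_force: 52.4
```

Request:
{"api": "play_rows", "payload": {"commands": [[[1, 0.002, -0.002, 0.003, 0], [1, 0.004, -0.004, 0.005, 0], [1, 0.004, -0.004, 0.005, 0], [1, 0.004, -0.004, 0.005, 0], [1, 0.004, -0.004, 0.005, 0], [1, 0.004, -0.004, 0.005, 0], [1, 0.004, -0.004, 0.005, 0], [1, 0.004, -0.004, 0.005, 0]]]}}

```text
clock: 14.0
tcp_pos: [0.5074, 0.1896, 0.036]
orientation: [0.068, 3.128, 0.011]
contact_force: [11.9, 8.5, 2.5]
grip_width: 0.0485
gripper_force: 52.9
```

```bash
python3 - <<'E'
from h import *
p=shot("top","t6");s=shot("scene","s6");o=get_obs();print({k:np.round(o[k],4) for k in("tcp_pos","orientation","contact_force","moment")})
b=s["pixels"][215:290,250:385,::-1]
cv2.imwrite("pics/g.png",cv2.resize(b,None,fx=5.8,fy=5.8,interpolation=3))
E
```

```text
{'tcp_pos': array([0.5074, 0.1895, 0.036 ]), 'orientation': array([0.0682, 3.1276, 0.0112]), 'contact_force': array([11.3875,  9.5765,  3.9099]), 'moment': array([ 2.0307, -2.5136, -0.0352])}
```

View pics/g.png

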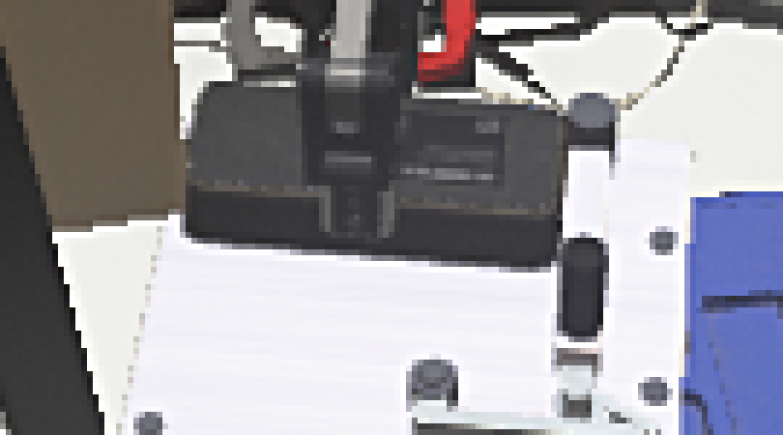

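```bash
python3 - <<'E'
from h import *
s=load("s6");B=lambda x,y,z:atz(s,250+x/5.8-.41,215+y/5.8-.41,z).round(4)
print("bottom",B(187,236,.0175),B(552,268,.0175));print("top",B(190,186,.0475),B(552,214,.0475),"far top",B(212,84,.0475),B(562,112,.0475))
E
```

```text
bottom [0.5641 0.2053 0.0175] [0.4497 0.2121 0.0175]
top [0.5609 0.2113 0.0475] [0.4507 0.2166 0.0475] far top [0.5586 0.1676 0.0475] [0.4485 0.1738 0.0475]
```

The brick lies flat along the fixed fence with its end on the rail (crop x about 560), and both pushes are steady at about 9 to 12 N. Handing in.

```bash
python3 - <<'E'
from h import *
print(get_obs()["contact_force"]);print(r.hand_in())
E
```

```text
[11.38747024  9.57653776  3.90988611]
the job is handed in; nothing more can be done
None
```

I handed the job in at about 14 s with the hinged fence shut and clipped by the pictures. The charger is seated flat in the corner, and the arm is still holding it there with about 11 N (towards the hinged fence) and 10 N (towards the fixed fence) at the wrist, friction included. The jar and the reel were not touched, and the hand-in gave no verdict back.

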